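# Divert the grinding balls to the other tray

### The arm

A 6-joint arm with a two-finger parallel gripper is mounted at the origin on the work surface. World frame = base frame: x ahead of the robot, y to its left, z up, the work surface at z = 0. Lengths are in m, angles in degrees, forces in N, time in s.
With the tool pointing down it reaches from about 0.4 to 0.825 m from the base axis. Payload 7 kg.
Tool frame: the origin (TCP) lies on the centre line of the jaws, within the pads' length; the fingertips stand 14 mm ahead of it and the grasp point (between the pads) lies 5 mm behind it; z points along the fingers, x is the direction in which the jaws open and shut, and the axes are right-handed (so a half turn about z gives the same grasp; the last joint's range is limited). The gripper opens to 88 mm and grips with 3 to 60 N. Pads are 19 mm wide; open, the fingers measure 130 mm over their backs; the gripper's body (78 mm by 193 mm) begins 47 mm behind the grasp point.
Start: joints at [-53.279, 20.546, 0.682, 0, -70.136, -16.507], TCP at [0.233, -0.633, 0.241] pointing down, gripper open.
Joint ranges: [-176.03, 176.03], [-82.01, 121.73], [-58.28, 71.71], [-173.87, 95.51], [-174.79, -0.11], [-173.66, 173.66]. Speed limits (degrees/s): [136.94, 136.94, 172.46, 180, 180, 180].

### API

Orientations are given as [roll, pitch, yaw] about the fixed x, y, z axes, in that order (R = Rz(yaw) Ry(pitch) Rx(roll)).
In Python, from plant import * gives the robot as it stands.
- The arm moves only by the shell command python3 -m handwheel 'ROWS' [OPENING]. ROWS is JSON, a list of rows, each a list of 2 entries, a list of its own where there are three numbers: the shift along the tool's x, y, z each as a share of 0.2 m, from -1 to 1, then the turn, a rotation vector about the tool's x, y, z each as a share of 360 degrees, from -1 to 1. In form: [[[tx, ty, tz], [ax, ay, az]], ...]. A call has 1 to 5 rows; each row is the pose to reach, as a shift and turn from the pose commanded when the call began, along the tool's axes at that moment, turning the shorter way round; what a row does not reach only later rows make up. A row lasts 1/12 s, in which the tool goes at most 41.7 mm and 7.16 degrees, less where a joint would pass 70% of its speed; a pose out of reach is approached as far as the arm can. A call with a number of a shift or a turn outside -1 to 1 is refused whole. A call with a gripper value outside its range is refused whole. OPENING is the closure, from -1 (fully open) to 1 (shut), set as the call begins (- or left out, the last holds). The fingers move at their own pace and stop on an object; the grip force is fixed at half the most. Time passes only in rows, so rows that repeat a pose let the fingers close. It gives the time, the measured TCP pose, the force and the opening at its end, in the units of the state.
- get_obs(): the state, without advancing time (a new reading comes with each control period).
- snapshot(name): name is "scene" or "top"; returns a dict with "color" (400x640x3 uint8, red, green, blue), "z_map" (400x640 float32, m along the optical axis (not along the pixel's ray), 0 where there is no reading), "intrinsics" (3x3 intrinsics, pixels), "distortion" ([k1, k2, p1, p2, k3] as OpenCV has them; the pictures are not rectified), "rvec" (rotation vector, rad) and "tvec" (3), from world to camera coordinates, as OpenCV has them. Camera axes: x right, y down, z forward; pixel columns grow to the right and rows downward; lengths in m; the calibration is good to about 2 mm. A picture is of the moment at which its call begins.
- close_job(): hands the job in, once; it reports no verdict.
The state is a dict: "clock": time; "joint_pos": joint angles; "qvel": joint speeds; "tau": joint torques, N m; "tool_pos": TCP position; "orientation": TCP orientation; "force": force on the tool from outside, world axes, zero at the start; "moment": the same for the moment, N m; "opening": finger opening in m.
Only numpy, scipy, OpenCV 4.12 (cv2) and the standard library are available. Lean on these libraries where they do the work, as an engineer would, in place of code of your own. Each camera call takes 0.05 s, during which the arm holds its last target. There are 200 camera calls.

### The job

The seesaw gate of the ball sorter is set to the wrong side: with a fingertip, press down its raised end so that it rocks fully over its pivot and leads to the other chute, and only then push the stop slide above it fully open so that all three steel balls roll down that chute into its tray. Touch neither the balls nor the things standing around, and pick nothing up.

Things in the scene. Friction and masses are not known exactly. Their poses are not given: they have to be found in the camera images.
- sorter: Ball sorter, a fixed bench stand: grey board, aluminium posts, white plastic ramp, chutes and trays, 580 mm wide. Origin: middle of its underside on the bench, below the gate's pivot. Its x points away from the robot (yaw within 0.25 rad), y to the left, z up. Chutes run from y = +75 and -75 mm outward and down to open trays. Pivot posts are 142 mm high.
- gate (a joint): Tilt (rad) of the seesaw gate, a 180 x 44 mm aluminium trough along the sorter's y, hinged about the sorter's x. +0.34 (stop): left end up, right end down, feeds the right tray; -0.34 (stop): the reverse. It starts at either stop. A weight above the pivot makes it fall to whichever side it is tipped past level; about 1 to 2 N on the raised pad tips it.
- pad_left (a point): Middle of the top of the gate's left press pad: flat plate 44 (x) x 36 (y) x 4 mm on the near (robot) side of the trough's left end, tilting with the gate. It lies 45 mm nearer than, 80 mm left of and 33 mm above the pivot point (gate level). The raised pad is about 54 mm higher than the lower one; below it the travel is free.
- pivot (a point): Pivot of the gate, 130 mm above the bench, on the sorter's middle. A steel disc weight (34 mm wide, 24 mm thick) stands over it on the near side, its top 83 mm above the pivot. The feed ramp starts 42 mm above it and rises away from the robot: 38 mm wide, 150 mm long, slope 0.31 rad, side walls 24 mm high.
- pad_right (a point): The same for the right press pad (80 mm to the right of the pivot).
- stop (a joint): Stop slide across the feed ramp (m): 0 to 0.006 at the start, blade across the ramp and balls held; 0.045 fully open, against its end stop. It slides along the sorter's +y (to the left), takes about 2 N and stays where it is left. The balls start to pass at about 0.026.
- stop_tab (a point): Middle of the black tab standing up from the stop slide: 20 (x) x 10 (y) x 50 mm, leaning 0.31 rad with the ramp (top towards the robot), so the tab's top is about 24 mm above this point and its foot as far below, the ramp's walls' top about 36 mm below. Push its right (-y) face towards the left (+y).
- ball0_center (a point): Centre of a steel grinding ball, 24 mm in diameter, 57 g; at the start it waits in the feed ramp behind the stop (first in the queue).
- ball1_center (a point): Centre of a steel grinding ball, 24 mm in diameter, 57 g; at the start it waits in the feed ramp behind the stop (second in the queue).
- ball2_center (a point): Centre of a steel grinding ball, 24 mm in diameter, 57 g; at the start it waits in the feed ramp behind the stop (last in the queue).
- tray_left (a point): Middle of the floor of the left catch tray (white, 104 x 118 mm outside, 50 mm deep, rubber floor 19 mm above the bench).
- tray_right (a point): The same for the right catch tray.
- tube_front: Bystander: capped tube with orange cap, 35 mm wide, 113 mm high, standing in front of one of the chutes. Origin at the middle of its foot. Leave alone.
- tube_back: Bystander: same kind of tube, standing behind one of the chutes. Leave alone.
- jar: Bystander: amber jar, 44 mm wide, 55 mm high, in front of the other chute. Leave alone.
- beaker: Bystander: glass beaker, 68 mm wide, 85 mm high, behind the other chute. Leave alone.
- bottle: Bystander: white bottle, 70 mm wide, 160 mm high, at the left. Leave alone.
- marker: Bystander: marker pen lying at the right, 135 mm long, 17 mm thick. Leave alone.
- ball0: The same ball as ball0_center; origin on its surface, turning with it: use the centre.
- ball1: The same ball as ball1_center; origin on its surface, turning with it: use the centre.
- ball2: The same ball as ball2_center; origin on its surface, turning with it: use the centre.

How it is judged (in metres and radians):
On the way, in this order (a step that is already met when the one before it is completed fails the run):
1. the gate is rocked over while the balls are still held (distance of pad_left from where it was at the start of the episode above 0.04 m and (value of joint gate below -0.3 rad or value of joint gate above 0.3 rad) and value of joint stop below 0.015 m), for 0.2 s.
2. the stop slide is pushed fully open (value of joint stop above 0.038 m), for 0.1 s.
3. all three balls are in the tray of the other chute (distance of pad_left from where it was at the start of the episode above 0.04 m and ((value of joint gate below -0.3 rad and horizontal distance between each of ball0_center, ball1_center, ball2_center and tray_left below 0.06 m and height (world z) of each of ball0_center, ball1_center, ball2_center below 0.06 m) or (value of joint gate above 0.3 rad and horizontal distance between each of ball0_center, ball1_center, ball2_center and tray_right below 0.06 m and height (world z) of each of ball0_center, ball1_center, ball2_center below 0.06 m))), for 0.2 s.
At the end, for the whole second after the job is handed in: The gate rests at the stop opposite to where it started (beyond 0.30 rad), the stop slide is open (over 38 mm), and all three balls lie still (under 30 mm/s) in the tray on the gate's lower side (centres within 60 mm of its middle, below 60 mm) (all of step 3 and value of joint stop above 0.038 m and linear speed of each of ball0, ball1, ball2 below 0.03 m/s); the robot touches nothing.
It fails at once if the robot touches a ball (contact force between any of ball0, ball1, ball2 and the fingers above 0.3 N or contact force between any of ball0, ball1, ball2 and the arm above 0.3 N).
It fails at once if a ball is lifted above the feed ramp (height (world z) of any of ball0_center, ball1_center, ball2_center above 0.24 m).
It fails at once if a ball falls off the sorter (height (world z) of any of ball0_center, ball1_center, ball2_center below 0.022 m).
It fails at once if a bystander is pushed away or lifted (over 20 mm) (distance of any of tube_front, tube_back, jar, beaker, bottle, marker from where it was at the start of the episode above 0.02 m).
It fails at once if a standing bystander is tipped over (angle between any of tube_front, tube_back, jar, beaker, bottle's own z axis and vertical above 0.4 rad).
It also fails if it takes over 35 s, if anything falls off the work surface, if the arm or the gripper's body presses on something with over 40 N, if the wrist force passes 120 N, or if a joint passes its speed limit or range.

## Working session

There is one attempt and no reset: what is moved stays moved. The work goes in short steps, Python scripts to look and compute and a shell command to move; the robot and the scene stay as the last step left them, time stands still between calls to the robot, and variables do not carry over. Pictures are saved under pics/ and viewed, about 8 in all and at most 12, crops included, and the job is handed in when it is done.

```bash
mkdir -p pics; ls; cat > h.py <<'E'
from plant import *
import numpy as np, cv2
from scipy.spatial.transform import Rotation as R
def cam(name):
    s=snapshot(name); return s
def save(s,fn,crop=None,scale=1):
    im=s["color"][:,:,::-1]
    if crop: x0,y0,x1,y1=crop; im=im[y0:y1,x0:x1]
    cv2.imwrite("pics/"+fn,cv2.resize(im,None,fx=scale,fy=scale,interpolation=cv2.INTER_CUBIC))
def cloud(s):
    z=s["z_map"]; h,w=z.shape; u,v=np.meshgrid(np.arange(w),np.arange(h))
    p=np.stack([u,v],-1).reshape(-1,1,2).astype(np.float64)
    n=cv2.undistortPoints(p,np.array(s["intrinsics"]),np.array(s["distortion"])).reshape(h,w,2)
    c=np.dstack([n*z[...,None],z]); Rm=cv2.Rodrigues(np.array(s["rvec"]))[0]
    W=(c-np.array(s["tvec"]).ravel())@Rm; W[z<=0]=np.nan
    return W
def proj(s,P):
    return cv2.projectPoints(np.array(P,float).reshape(-1,3),np.array(s["rvec"]),np.array(s["tvec"]),np.array(s["intrinsics"]),np.array(s["distortion"]))[0].reshape(-1,2)
E
python3 - <<'E'
from h import *
print(get_obs())
for n in("scene","top"):
    s=cam(n); save(s,n+"0.png"); np.savez(n+"0.npz",**s)
    print(n, -cv2.Rodrigues(np.array(s["rvec"]))[0].T@np.array(s["tvec"]).ravel())
E
```

```text
pics
{'clock': 0.0, 'joint_pos': array([-5.32783501e+01,  2.05911797e+01,  6.35126835e-01, -2.18924334e-02,
       -7.01366164e+01, -1.65073199e+01]), 'qvel': array([-0.02248996, -0.02447649, -0.0482314 ,  0.013343  , -0.08083185,
       -0.0993992 ]), 'tau': array([ 1.00220059e-03, -5.82716739e+01,  2.93074644e+01,  6.99754223e+00,
        7.11113287e-03, -1.97905629e-04]), 'tool_pos': array([ 0.2330659 , -0.632991  ,  0.23963026]), 'orientation': array([-1.79993399e+02, -9.46980102e-02,  1.10206869e+02]), 'force': array([ 0.78715386, -1.17642257, -0.02780138]), 'moment': array([ 0.01281325,  0.01011902, -0.00388089]), 'opening': 0.08759901139729177}
scene [ 1.4414316  -0.36780659  1.11473128]
top [0.29367587 0.0072139  1.4040428 ]
```

View pics/scene0.png

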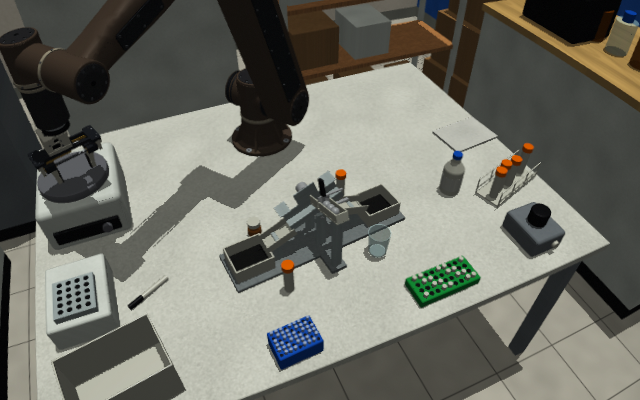

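View pics/top0.png

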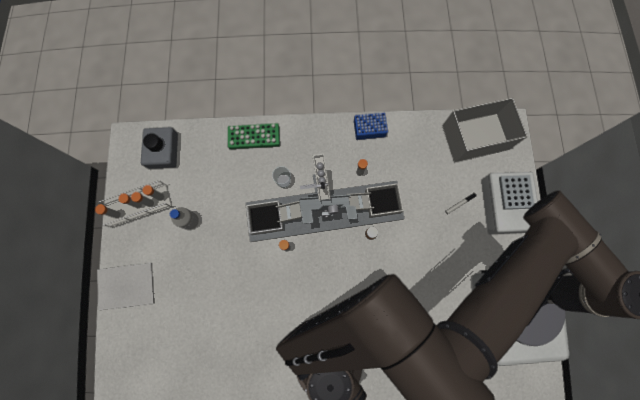

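The scene view shows the sorter in mid-bench, about (320,220). In the top view its trays are at (265,217) and (384,200), with the gate near (330,210). Next I'll measure it and take enlarged crops.

```bash
python3 - <<'E'
from h import *
s=dict(np.load("top0.npz")); t=dict(np.load("scene0.npz"))
W=cloud(s)
for u,v in[(265,217),(384,200),(285,245),(372,232),(332,211),(320,158)]:
    print(u,v,np.round(np.nanmedian(W[v-2:v+3,u-2:u+3].reshape(-1,3),0),4))
# dark floors
c=s["color"].astype(int).sum(2)
m=((c<110)&(abs(W[...,2]-.019)<.012)).astype(np.uint8); m[:,:245]=0;m[:,405:]=0;m[240:]=0;m[:180]=0
n,l,st,ce=cv2.connectedComponentsWithStats(m)
for i in range(1,n):
    if st[i,4]>60:
        P=W[l==i]; r=cv2.minAreaRect(P[:,:2].astype(np.float32)); print(st[i],np.round(np.median(P,0),4),r)
Wt=cloud(t)
# footprint of scene above bench near sorter
save(s,"top0c.png",(240,140,410,260),4.7)
save(t,"scene0c.png",(270,160,390,250),6.6)
E
```

```text
265 217 [0.5388 0.2133 0.0206]
384 200 [ 0.5864 -0.2314  0.0192]
285 245 [0.4226 0.1319 0.113 ]
372 232 [ 0.4635 -0.1744  0.0551]
332 211 [ 0.5164 -0.0297  0.2071]
320 158 [0.6936 0.0026 0.2141]
[370 188  29  25 546] [ 0.5865 -0.23    0.0197] ((0.5866473913192749, -0.22900260984897614), (0.08361952751874924, 0.09891245514154434), 7.139451026916504)
[250 205  30  26 598] [0.5369 0.2167 0.0194] ((0.5377058982849121, 0.21625350415706635), (0.08457718044519424, 0.1022106185555458), 6.347241401672363)
```

View pics/top0c.png

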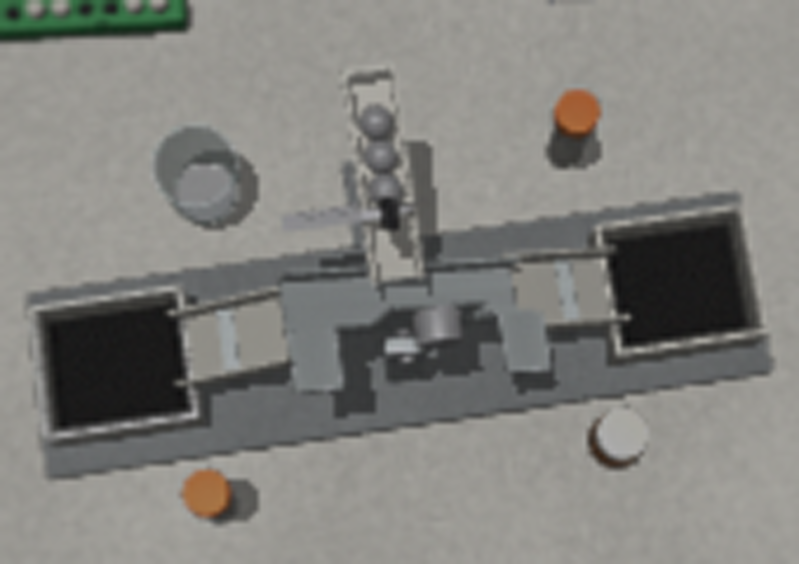

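View pics/scene0c.png

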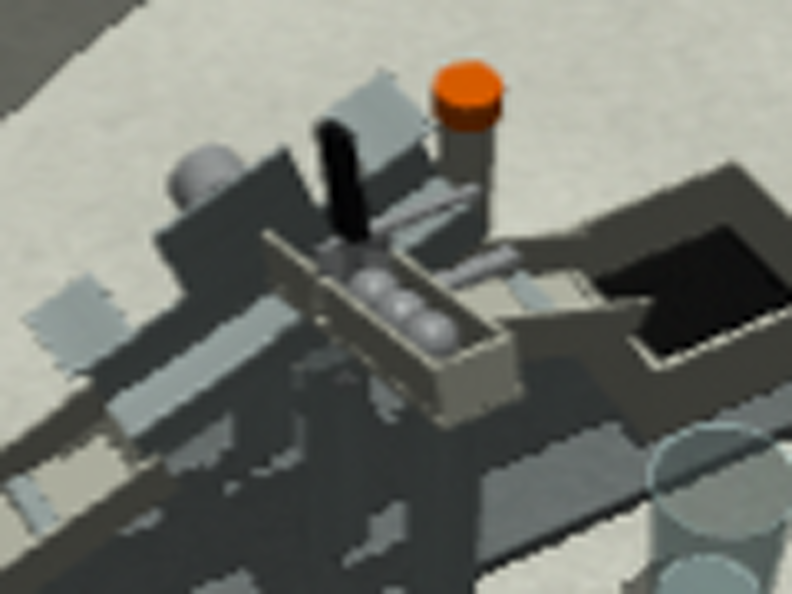

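Tray floors give the origin at about (0.562, -0.0065) and a yaw of about 0.11 rad. The disc weight leans right at crop (437,322), and the left pad at crop (318,355) looks raised. I'll check the points against the model next.

```bash
cat >> h.py <<'E'
O=np.array([.562,-.0065,0]); YAW=.110
def S2W(p): return R.from_euler('z',YAW).apply(np.asarray(p,float))+O
def W2S(p): return R.from_euler('z',-YAW).apply(np.asarray(p,float)-O)
E
python3 - <<'E'
from h import *
for n in("top0","scene0"):
    s=dict(np.load(n+".npz")); W=cloud(s); S=W2S(W.reshape(-1,3)).reshape(W.shape)
    c=s["color"].astype(int).sum(2); X,Y,Z=S[...,0],S[...,1],S[...,2]
    def rep(name,m):
        P=S[m]; 
        if len(P): print(n,name,len(P),"med",np.round(np.median(P,0),4),"min",np.round(np.percentile(P,3,0),4),"max",np.round(np.percentile(P,97,0),4))
    rep("Lpad",(X<-.028)&(X>-.08)&(Y>.03)&(Y<.11)&(Z>.16)&(Z<.21))
    rep("Rpad",(X<-.028)&(X>-.08)&(Y<-.05)&(Y>-.13)&(Z>.1)&(Z<.16))
    rep("disc",(X<-.01)&(X>-.08)&(Y<.02)&(Y>-.06)&(Z>.17)&(Z<.25))
    rep("tab",(c<110)&(abs(X-.03)<.06)&(abs(Y)<.05)&(Z>.2))
    rep("tabtop",(c<110)&(abs(X-.03)<.06)&(abs(Y)<.05)&(Z>.25))
    rep("ramp+",(X>.02)&(X<.2)&(abs(Y)<.06)&(Z>.19))
    rep("tube_f/jar",(X<-.09)&(abs(Y)<.25)&(Z>.03)&(Z<.13))
    rep("board",(abs(Z-.008)<.008)&(abs(X)<.1)&(abs(Y)<.35)&(c<380))
E
```

```text
top0 Lpad 138 med [-0.0495  0.0652  0.1888] min [-0.0691  0.0491  0.1805] max [-0.0295  0.0815  0.1963]
top0 Rpad 126 med [-0.0479 -0.0859  0.1349] min [-0.069  -0.1069  0.1093] max [-0.0294 -0.0692  0.1422]
top0 disc 137 med [-0.0332 -0.0193  0.2047] min [-0.0509 -0.0516  0.177 ] max [-0.0247  0.0114  0.2132]
top0 tab 8 med [0.0267 0.0019 0.27  ] min [0.0196 0.     0.2651] max [0.0322 0.0053 0.2719]
top0 tabtop 8 med [0.0267 0.0019 0.27  ] min [0.0196 0.     0.2651] max [0.0322 0.0053 0.2719]
top0 ramp+ 417 med [0.0845 0.003  0.2177] min [ 0.0266 -0.0165  0.1938] max [0.1382 0.0469 0.2654]
top0 tube_f/jar 206 med [-0.1198 -0.0767  0.0582] min [-0.1369 -0.1709  0.0435] max [-0.1008  0.1709  0.1177]
top0 board 2305 med [-0.0465  0.0137  0.0121] min [-0.0798 -0.2675  0.0045] max [0.0692 0.2668 0.0157]
scene0 Lpad 130 med [-0.0479  0.0656  0.1879] min [-0.0703  0.0499  0.1761] max [-0.0288  0.0804  0.1946]
scene0 Rpad 183 med [-0.0426 -0.0875  0.1325] min [-0.0696 -0.1118  0.1026] max [-0.0282 -0.0624  0.1407]
scene0 disc 293 med [-0.0266 -0.0215  0.1944] min [-0.0475 -0.0527  0.1724] max [-0.0229  0.0132  0.2113]
scene0 tab 84 med [ 0.0376 -0.0013  0.2473] min [ 0.0257 -0.005   0.2245] max [0.0469 0.0056 0.2701]
scene0 tabtop 38 med [ 0.0333 -0.0009  0.2612] min [ 0.0253 -0.0048  0.2519] max [0.0412 0.0052 0.2709]
scene0 ramp+ 724 med [ 0.0812 -0.003   0.2209] min [ 0.027  -0.019   0.1948] max [0.1443 0.0375 0.2617]
scene0 tube_f/jar 3292 med [-1.2778  0.0201  0.0759] min [-1.3215 -0.2264  0.0327] max [-0.1066  0.2141  0.1262]
scene0 board 2915 med [ 0.0385 -0.0414  0.0115] min [-0.0505 -0.2846  0.0034] max [0.0751 0.2539 0.0156]
```

The model fits to within about 5 mm. The left pad centre is at sorter (-47, 65, 188) mm, so the gate is at +0.34 and I press the left pad. The tab top is at about (27, 1, 270) mm. Next is a planner that works out tool-frame shifts.

```bash
cat > plan.py <<'E'
import sys
from h import *
# args: tip x y z in sorter mm, lean-left deg
def go(x,y,z,lean=0):
    o=get_obs(); R0=R.from_euler('xyz',o["orientation"],degrees=True)
    Rt=R.from_euler('z',YAW)*R.from_matrix(np.array([[-1,0,0],[0,1,0],[0,0,-1.]]))
    Rt=R.from_euler('z',YAW)*R.from_euler('x',-lean,degrees=True)*R.from_euler('z',-YAW)*Rt
    tip=S2W(np.array([x,y,z])/1000); tcp=tip-.014*Rt.apply([0,0,1])
    sh=R0.inv().apply(tcp-o["tool_pos"])/.2; rv=np.degrees((R0.inv()*Rt).as_rotvec())/360
    ct=W2S(o["tool_pos"]+.014*R0.apply([0,0,1]))*1000
    print("t",round(o["clock"],2),"tip now",np.round(ct,1),"F",np.round(R.from_euler('z',-YAW).apply(o["force"]),1),"open",round(float(o["opening"]),4),"q",np.round(o["joint_pos"],1))
    print("shift",np.round(sh,3),"turn",np.round(rv,4))
if __name__=="__main__": go(*map(float,sys.argv[1:]))
E
python3 plan.py -50 72 320 15; python3 plan.py -50 72 215 15
```

```text
t 0.1 tip now [-395.7 -586.6  225.7] F [-0.  -0.   0.1] open 0.0876 q [-53.3  20.6   0.6  -0.  -70.1 -16.5]
shift [ 2.8    2.474 -0.465] turn [ 0.0355 -0.0279 -0.2101]
t 0.1 tip now [-395.7 -586.6  225.7] F [-0.  -0.   0.1] open 0.0876 q [-53.3  20.6   0.6  -0.  -70.1 -16.5]
shift [2.799 2.474 0.06 ] turn [ 0.0355 -0.0279 -0.2101]
```

```bash
python3 -m handwheel '[[[0.12,0.1,-0.13],[0.0355,-0.0279,-0.21]],[[0.25,0.22,-0.25],[0.0355,-0.0279,-0.21]],[[0.38,0.34,-0.36],[0.0355,-0.0279,-0.21]],[[0.52,0.46,-0.42],[0.0355,-0.0279,-0.21]],[[0.66,0.58,-0.46],[0.0355,-0.0279,-0.21]]]' 1; python3 plan.py -50 72 320 15
```

```text
clock: 0.52
tool_pos: [0.297, -0.4685, 0.334]
orientation: [-173.0, 2.7, 145.8]
force: [1.7, 1.0, 1.0]
opening: 0.0597
t 0.52 tip now [-314.7 -431.8  320.2] F [1.8 0.9 1. ] open 0.0597 q [-32.5   3.3 -12.8   7.5 -71.5  -4.1]
shift [ 0.64   2.756 -0.368] turn [ 0.0185 -0.0144 -0.112 ]
```

```bash
python3 -m handwheel '[[[0.23,1,-0.13],[0.0185,-0.0144,-0.112]],[[0.23,1,-0.13],[0.0185,-0.0144,-0.112]],[[0.23,1,-0.13],[0.0185,-0.0144,-0.112]],[[0.23,1,-0.13],[0.0185,-0.0144,-0.112]],[[0.23,1,-0.13],[0.0185,-0.0144,-0.112]]]'; python3 plan.py -50 72 320 15
```

```text
clock: 0.93
tool_pos: [0.3729, -0.2755, 0.3322]
orientation: [-166.0, 0.6, -178.9]
force: [0.5, -0.9, -1.3]
opening: 0.0262
t 0.93 tip now [-217.6 -250.   318.6] F [ 0.4 -0.9 -1.3] open 0.0262 q [ -0.3  -8.1 -27.7  14.9 -70.1  -3.8]
shift [-0.687  1.631 -0.406] turn [ 0.0027 -0.002  -0.0146]
```

```bash
python3 -m handwheel '[[[-0.4,0.9,-0.24],[0.0027,-0.002,-0.0146]],[[-0.4,0.9,-0.24],[0.0027,-0.002,-0.0146]],[[-0.4,0.9,-0.24],[0.0027,-0.002,-0.0146]],[[-0.4,0.9,-0.24],[0.0027,-0.002,-0.0146]],[[-0.4,0.9,-0.24],[0.0027,-0.002,-0.0146]]]'; python3 plan.py -50 72 320 15
```

```text
clock: 1.35
tool_pos: [0.4509, -0.0875, 0.3364]
orientation: [-165.1, 0.1, -173.9]
force: [0.8, -1.2, 0.4]
opening: 0.0006
t 1.35 tip now [-119.4  -71.9  322.8] F [ 0.7 -1.3  0.4] open 0.0006 q [ 25.7  -5.1 -24.6  14.5 -76.  -23.8]
shift [-0.344  0.701 -0.172] turn [ 0.0002 -0.     -0.0007]
```

```bash
python3 -m handwheel '[[[-0.34,0.7,-0.17],[0,0,0]],[[-0.34,0.7,-0.17],[0,0,0]],[[-0.34,0.7,-0.17],[0,0,0]],[[-0.34,0.7,-0.17],[0,0,0]],[[-0.34,0.7,-0.17],[0,0,0]]]'; python3 plan.py -50 72 220 15
```

```text
clock: 1.77
tool_pos: [0.5051, 0.0651, 0.3316]
orientation: [-165.0, -0.1, -173.8]
force: [-0.2, -0.2, -0.3]
opening: 0.0003
t 1.77 tip now [-48.8  73.8 318.1] F [-0.2 -0.2 -0.3] open 0.0003 q [ 38.8   3.3 -16.4  12.8 -78.9 -36.1]
shift [0.006 0.118 0.476] turn [ 0.     -0.0002 -0.0003]
```

```bash
python3 -m handwheel '[[[0,0.12,0.47],[0,0,0]],[[0,0.12,0.47],[0,0,0]],[[0,0.12,0.47],[0,0,0]],[[0,0.12,0.47],[0,0,0]]]'; python3 plan.py -50 72 153 15; python3 - <<'E'
from h import *
s=cam("top"); save(s,"top1.png",(240,140,410,260),4.7)
s=cam("scene"); save(s,"scene1.png",(250,120,390,240),5.6)
E
```

```text
clock: 2.1
tool_pos: [0.5011, 0.058, 0.232]
orientation: [-164.9, -0.4, -174.0]
force: [-0.3, 0.2, 0.5]
opening: 0.0006
t 2.1 tip now [-53.6  67.1 218.5] F [-0.3  0.2  0.5] open 0.0006 q [ 38.3   6.5 -26.4  13.7 -66.3 -38.8]
shift [-0.02   0.109  0.309] turn [-0.0003 -0.0013 -0.0006]
```

View pics/scene1.png

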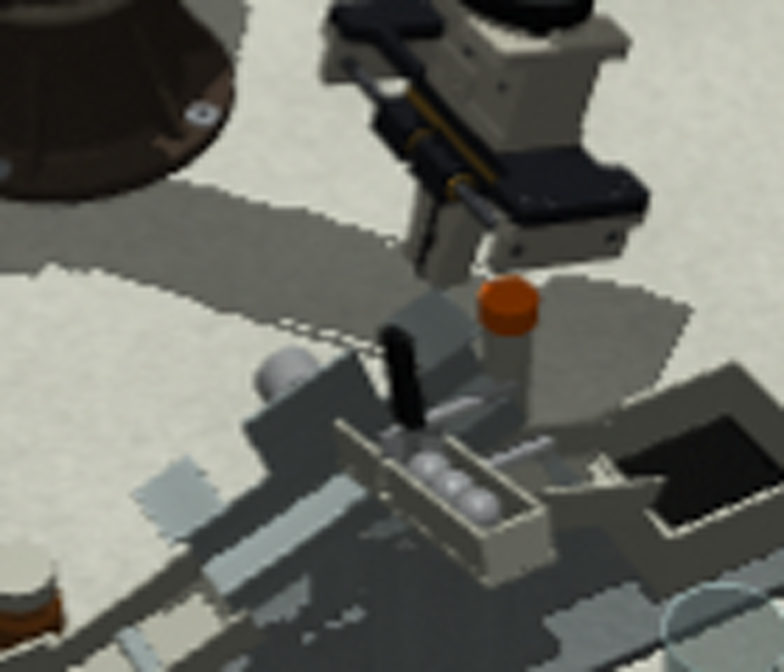

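The fingertip is right over the raised left pad at crop (440,280), and everything around it is clear. Pressing down now.

```bash
python3 -m handwheel '[[[-0.02,0.06,0.08],[0,0,0]],[[-0.02,0.07,0.14],[0,0,0]],[[-0.02,0.08,0.19],[0,0,0]],[[-0.02,0.09,0.23],[0,0,0]],[[-0.02,0.1,0.27],[0,0,0]]]'; python3 plan.py -50 72 150 15
```

```text
clock: 2.62
tool_pos: [0.5075, 0.0653, 0.1793]
orientation: [-165.1, 0.1, -174.0]
force: [0.1, -0.6, 1.6]
opening: 0.0004
t 2.62 tip now [-46.3  73.8 165.8] F [ 0.  -0.6  1.6] open 0.0004 q [ 38.5   9.7 -30.3  14.7 -58.9 -41.2]
shift [0.019 0.012 0.079] turn [ 0.0003  0.0001 -0.0009]
```

```bash
python3 -m handwheel '[[[0.01,0.01,0.04],[0,0,0]],[[0.02,0.01,0.08],[0,0,0]],[[0.02,0.01,0.1],[0,0,0]],[[0.02,0.01,0.1],[0,0,0]]]'; python3 plan.py -50 72 230 15;  python3 - <<'E'
from h import *
s=cam("scene"); W=cloud(s); S=W2S(W.reshape(-1,3)).reshape(W.shape); X,Y,Z=[S[...,i] for i in range(3)]
m=(X<-.028)&(X>-.08)&(Y<-.05)&(Y>-.13)&(Z>.1)&(Z<.22); print("Rpad",np.round(np.median(S[m],0),4))
E
```

```text
clock: 2.95
tool_pos: [0.5011, 0.06, 0.1574]
orientation: [-165.0, -0.2, -174.1]
force: [-3.7, -0.1, -1.6]
opening: 0.0003
t 2.95 tip now [-53.3  69.1 143.9] F [-3.7  0.3 -1.6] open 0.0003 q [ 38.4  10.5 -32.8  15.2 -56.  -42. ]
shift [-0.015 -0.098 -0.42 ] turn [-0.0001 -0.0008 -0.001 ]
Rpad [-0.0413 -0.0715  0.1865]
```

The right pad is now at z = 0.187, so the gate has rocked fully over. Retracting the finger.

```bash
python3 -m handwheel '[[[0,-0.02,-0.2],[0,0,0]],[[0,-0.04,-0.4],[0,0,0]],[[0,-0.06,-0.6],[0,0,0]],[[0,-0.06,-0.8],[0,0,0]],[[0,-0.06,-0.8],[0,0,0]]]'; python3 plan.py 33 -50 305 0
python3 - <<'E'
from h import *
s=cam("top"); save(s,"top2.png",(240,140,410,260),4.7); 
for n in("top","scene"):
    if n=="scene": s=cam(n); save(s,"scene2.png",(250,120,390,240),5.6)
    W=cloud(s); S=W2S(W.reshape(-1,3)).reshape(W.shape); X,Y,Z=[S[...,i] for i in range(3)];c=s["color"].astype(int).sum(2)
    for nm,m in(("L",(X<-.028)&(X>-.08)&(Y>.05)&(Y<.13)&(Z>.1)&(Z<.16)),("R",(X<-.028)&(X>-.08)&(Y<-.03)&(Y>-.13)&(Z>.16)&(Z<.21)),("tab",(c<110)&(abs(X-.03)<.03)&(abs(Y)<.03)&(Z>.22)&(Z<.28))):
        print(n,nm,m.sum(),np.round(np.median(S[m],0),4) if m.sum() else "")
E
```

```text
clock: 3.42
tool_pos: [0.5032, 0.0931, 0.3246]
orientation: [-165.3, 0.7, -173.9]
force: [1.1, 0.7, 0.3]
opening: 0.0006
t 3.42 tip now [-47.4 101.9 311. ] F [1.1 0.6 0.3] open 0.0006 q [ 41.6   3.7 -16.7  12.6 -78.  -39.2]
shift [-0.405 -0.742  0.228] turn [-0.0408  0.0018 -0.0008]
top L 120 [-0.0502  0.085   0.1356]
top R 140 [-0.049  -0.0648  0.1885]
top tab 3 [0.0191 0.0013 0.2717]
scene L 89 [-0.0463  0.0901  0.1319]
scene R 129 [-0.046  -0.0657  0.1872]
scene tab 97 [ 0.0365 -0.0032  0.2486]
```

View pics/scene2.png

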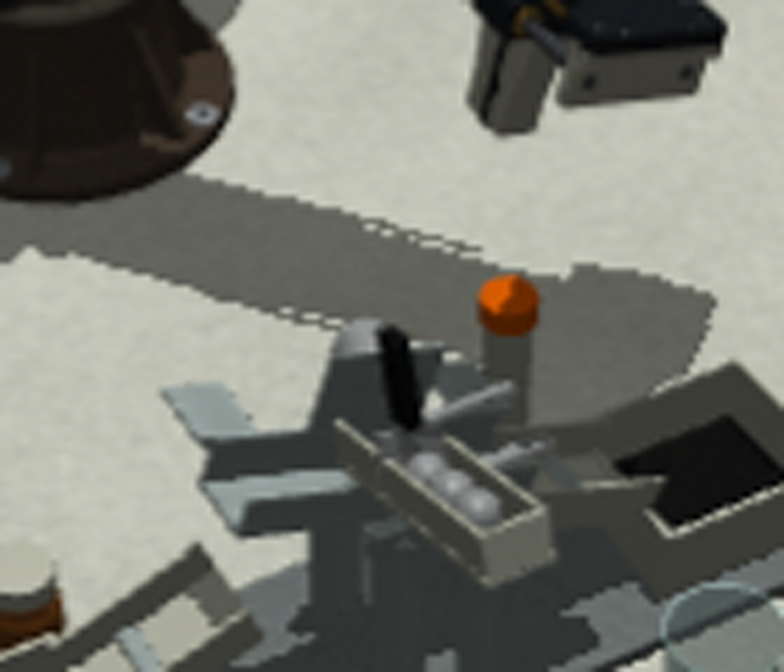

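The gate's right end is now up at crop (210,400). The tab (400,380) and all three balls haven't moved. Going to the tab's right side.

```bash
python3 -m handwheel '[[[-0.1,-0.18,0.0],[-0.04,0.0018,-0.0008]],[[-0.2,-0.37,0.05],[-0.0408,0.0018,-0.0008]],[[-0.3,-0.55,0.13],[-0.0408,0.0018,-0.0008]],[[-0.405,-0.742,0.21],[-0.0408,0.0018,-0.0008]],[[-0.405,-0.742,0.22],[-0.0408,0.0018,-0.0008]]]'; python3 plan.py 33 -40 240 0
```

```text
clock: 3.93
tool_pos: [0.5978, -0.0586, 0.3104]
orientation: [-179.7, -0.8, -174.0]
force: [-0.5, 0.9, -0.7]
opening: 0.0002
t 3.93 tip now [ 29.7 -55.7 296.4] F [-0.4  0.9 -0.7] open 0.0002 q [ 13.1  11.9  -2.3   0.2 -76.6  -7.2]
shift [-0.019  0.08   0.281] turn [-0.0008 -0.0021 -0.0008]
```

```bash
python3 -m handwheel '[[[-0.02,0.08,0.12],[0,-0.002,0]],[[-0.02,0.08,0.24],[0,-0.002,0]],[[-0.02,0.08,0.28],[0,-0.002,0]],[[-0.02,0.08,0.28],[0,-0.002,0]]]'; python3 plan.py 33 0 240 0
```

```text
clock: 4.27
tool_pos: [0.5965, -0.0391, 0.2526]
orientation: [-179.7, -0.3, -173.8]
force: [-0.4, -0.4, -0.3]
opening: 0.0003
t 4.27 tip now [ 30.6 -36.2 238.6] F [-0.5 -0.4 -0.3] open 0.0003 q [ 15.1  13.1  -8.3   0.2 -69.   -9. ]
shift [-0.011  0.181 -0.008] turn [-0.0008 -0.0009 -0.0004]
```

```bash
python3 -m handwheel '[[[-0.01,0.08,0],[0,0,0]],[[-0.01,0.14,0],[0,0,0]],[[-0.01,0.19,0],[0,0,0]],[[-0.01,0.24,0],[0,0,0]],[[-0.01,0.28,0],[0,0,0]]]'; python3 plan.py 33 27 240 0
```

```text
clock: 4.68
tool_pos: [0.5944, 0.0185, 0.2568]
orientation: [-179.7, 0.1, -173.8]
force: [-0.2, -2.0, 1.2]
opening: 0.0001
t 4.68 tip now [ 35.   21.2 242.8] F [-0.4 -1.9  1.2] open 0.0001 q [ 20.8  12.4  -8.7   0.3 -68.9 -14.7]
shift [0.01  0.029 0.014] turn [-0.0007  0.0004 -0.0002]
```

```bash
python3 -m handwheel '[[[0.01,0.02,0],[0,0,0]],[[0.01,0.035,0],[0,0,0]],[[0.01,0.045,0],[0,0,0]],[[0.01,0.045,0],[0,0,0]]]'; python3 plan.py 33 27 240 0
```

```text
clock: 5.02
tool_pos: [0.5913, 0.0261, 0.2561]
orientation: [-179.7, 0.1, -173.8]
force: [-0.0, -0.9, 0.8]
opening: 0.0005
t 5.02 tip now [ 32.7  29.1 242.1] F [-0.1 -0.9  0.8] open 0.0005 q [ 21.6  12.2  -9.    0.3 -68.8 -15.5]
shift [-0.002 -0.011  0.011] turn [-0.0008  0.0002 -0.0003]
```

```bash
python3 -m handwheel '[[[0,0.015,0],[0,0,0]],[[0,0.03,0],[0,0,0]],[[0,0.03,0],[0,0,0]]]'; python3 plan.py 33 20 240 0; python3 - <<'E'
from h import *
s=cam("scene"); save(s,"scene3.png",(250,120,390,240),5.6)
W=cloud(s); S=W2S(W.reshape(-1,3)).reshape(W.shape); X,Y,Z=[S[...,i] for i in range(3)];c=s["color"].astype(int).sum(2)
m=(c<110)&(abs(X-.03)<.03)&(Y>-.03)&(Y<.08)&(Z>.215)&(Z<.28); print(m.sum(),np.round(np.median(S[m],0),4))
E
```

```text
clock: 5.27
tool_pos: [0.5911, 0.0269, 0.2562]
orientation: [-179.3, -0.0, -173.9]
force: [6.2, -24.8, -0.3]
opening: 0.0006
t 5.27 tip now [ 32.5  29.8 242.2] F [  3.4 -25.4  -0.3] open 0.0006 q [ 22.   12.2  -9.2   0.7 -68.9 -16.1]
shift [-0.002 -0.05   0.012] turn [-0.002  -0.0001 -0.0005]
14 [0.0308 0.0196 0.2619]
```

View pics/scene3.png

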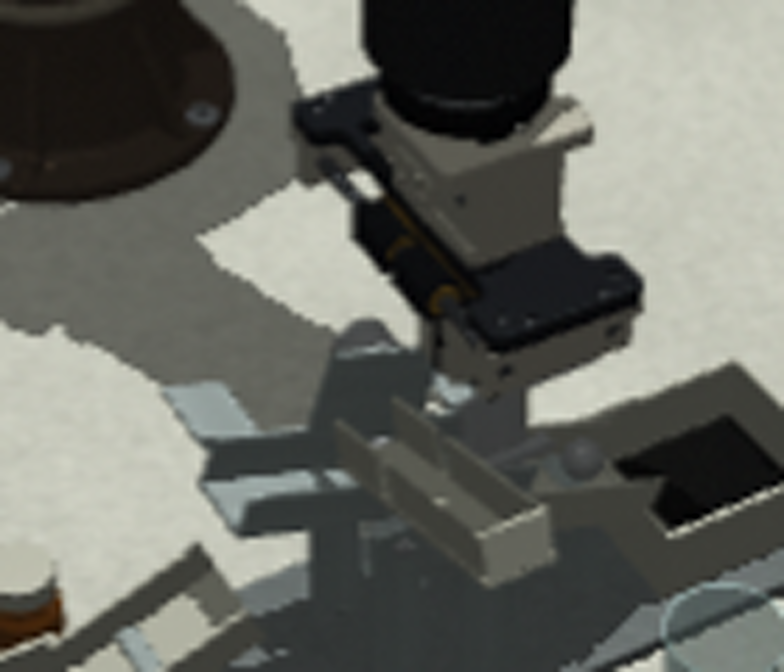

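The slide is against its end stop (25 N). The ramp is empty and a ball is rolling down the left chute at crop (580,455). Backing off, then up.

```bash
python3 -m handwheel '[[[0,-0.06,0],[0,0,0]],[[0,-0.2,0],[0,0,0]],[[0,-0.22,-0.2],[0,0,0]],[[0,-0.22,-0.4],[0,0,0]],[[0,-0.22,-0.5],[0,0,0]]]'; python3 plan.py -50 -50 360 0
```

```text
clock: 5.73
tool_pos: [0.5963, -0.0121, 0.3604]
orientation: [-179.8, 0.3, -173.9]
force: [0.7, 0.4, 2.0]
opening: 0.0003
t 5.73 tip now [ 33.5  -9.4 346.4] F [0.7 0.3 2. ] open 0.0003 q [ 17.8   9.9   1.5   0.3 -81.3 -11.7]
shift [ 0.416 -0.205 -0.069] turn [-0.0007  0.0008 -0.0005]
```

```bash
python3 -m handwheel '[[[0.15,-0.2,0],[0,0,0]],[[0.3,-0.4,0],[0,0,0]],[[0.45,-0.6,0],[0,0,0]],[[0.5,-0.8,0],[0,0,0]],[[0.5,-0.8,0],[0,0,0]]]';python3 -m handwheel '[[[0,0,0],[0,0,0]],[[0,0,0],[0,0,0]],[[0,0,0],[0,0,0]],[[0,0,0],[0,0,0]],[[0,0,0],[0,0,0]]]'; python3 - <<'E'
from h import *
t=cam("top"); save(t,"top4.png",(240,140,410,260),4.7)
s=cam("scene"); save(s,"scene4.png",(200,120,420,300),3.6)
W=cloud(s); S=W2S(W.reshape(-1,3)).reshape(W.shape); X,Y,Z=[S[...,i] for i in range(3)];c=s["color"].astype(int).sum(2)
for nm,m in(("tab",(c<110)&(abs(X-.03)<.03)&(Y>-.03)&(Y<.08)&(Z>.22)&(Z<.28)),("L",(X<-.028)&(X>-.08)&(Y>.05)&(Y<.13)&(Z>.1)&(Z<.21)),("R",(X<-.028)&(X>-.08)&(Y<-.03)&(Y>-.13)&(Z>.1)&(Z<.21))): print(nm,m.sum(),np.round(np.median(S[m],0),4))
E
```

```text
clock: 6.15
tool_pos: [0.5112, -0.1835, 0.3571]
orientation: [-179.8, 0.1, -173.9]
force: [0.6, -0.0, 0.4]
opening: 0.0007
clock: 6.57
tool_pos: [0.5135, -0.1802, 0.3564]
orientation: [-179.8, 0.0, -173.7]
force: [-0.3, -0.0, 0.1]
opening: 0.0007
tab 80 [0.038  0.0426 0.2482]
L 49 [-0.0488  0.0788  0.1368]
R 160 [-0.0413 -0.071   0.1849]
```

View pics/top4.png

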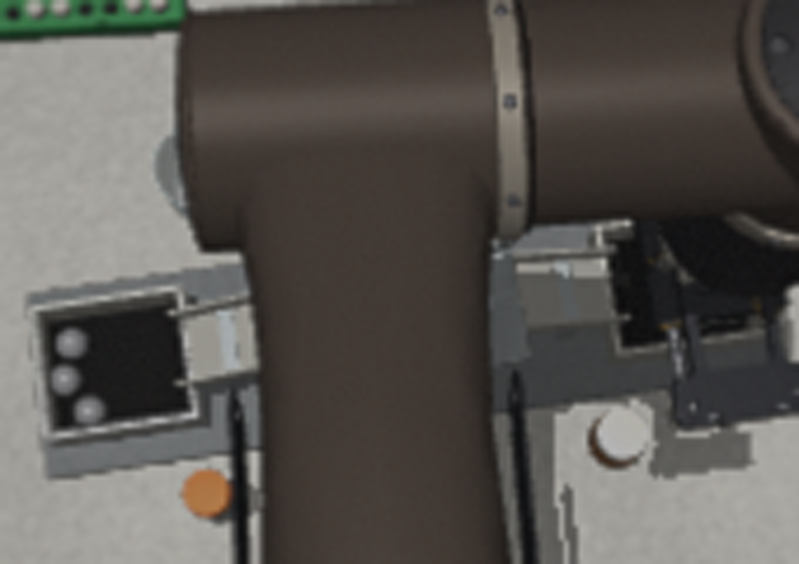

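View pics/scene4.png

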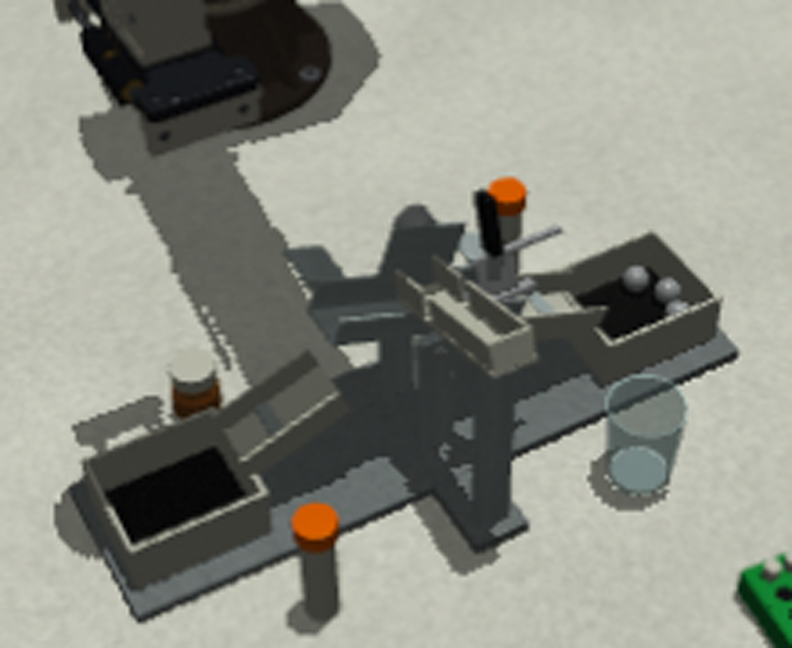

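All three balls are in the left tray, at top crop (72,342), (65,380) and (90,410). The tab has moved about 45 mm and the bystanders are in place. I'll wait a moment and check that the balls lie still.

```bash
cat > b.py <<'E'
from h import *
s=cam("top"); W=cloud(s); S=W2S(W.reshape(-1,3)).reshape(W.shape)
tc=W2S([.5373,.2165,.019]); c=s["color"].astype(int).sum(2)
m=((S[...,2]>.032)&(S[...,2]<.06)&(abs(S[...,0]-tc[0])<.048)&(abs(S[...,1]-tc[1])<.05)&(c>150)).astype(np.uint8)
n,l,st,ce=cv2.connectedComponentsWithStats(m)
for i in range(1,n):
    if st[i,4]>5: P=S[l==i]; d=np.mean(P,0)-tc; print(st[i,4],np.round(ce[i],2),"off mm",np.round(d[:2]*1000,1),"dist",round(np.hypot(*d[:2])*1000,1),"ztop",round(P[:,2].max(),4))
E
python3 b.py; python3 -m handwheel '[[[0,0,0],[0,0,0]],[[0,0,0],[0,0,0]],[[0,0,0],[0,0,0]],[[0,0,0],[0,0,0]],[[0,0,0],[0,0,0]]]'; python3 -m handwheel '[[[0,0,0],[0,0,0]],[[0,0,0],[0,0,0]],[[0,0,0],[0,0,0]],[[0,0,0],[0,0,0]],[[0,0,0],[0,0,0]]]' >/dev/null; python3 b.py;python3 -m handwheel '[[[0,0,0],[0,0,0]],[[0,0,0],[0,0,0]],[[0,0,0],[0,0,0]],[[0,0,0],[0,0,0]],[[0,0,0],[0,0,0]]]' >/dev/null; python3 b.py
```

```text
14 [271.07 203.07] off mm [ 43.3 -34.9] dist 55.6 ztop 0.059
29 [256.45 205.21] off mm [43.1 19. ] dist 47.1 ztop 0.0592
31 [254.42 212.55] off mm [18.7 30.6] dist 35.9 ztop 0.0477
32 [253.34 220.38] off mm [-9.5 37.7] dist 38.9 ztop 0.0456
35 [258.46 227.09] off mm [-36.6  22.1] dist 42.8 ztop 0.0457
clock: 7.13
tool_pos: [0.5131, -0.1811, 0.3566]
orientation: [-179.7, 0.1, -173.8]
force: [-0.2, -0.4, 0.3]
opening: 0.0004
50 [261.58 204.4 ] off mm [43.4  0.1] dist 43.4 ztop 0.0598
32 [254.5 212.5] off mm [18.7 30.1] dist 35.4 ztop 0.0479
31 [253.29 220.29] off mm [-9.3 37.8] dist 38.9 ztop 0.0471
32 [258.44 227.16] off mm [-37.   22.1] dist 43.1 ztop 0.0468
49 [261.92 204.39] off mm [43.2 -1.1] dist 43.2 ztop 0.0597
31 [254.45 212.55] off mm [18.5 30.4] dist 35.6 ztop 0.0493
30 [253.03 220.37] off mm [-9.4 38.8] dist 39.9 ztop 0.0465
33 [258.3  227.09] off mm [-36.5  22.7] dist 43.0 ztop 0.0482
```

The balls are still and 36–43 mm from the tray's middle (the other blob is the tray wall). Handing in.

```bash
python3 -c "
from plant import *
print(close_job(), get_obs()['clock'])"
```

```text
the job is handed in; nothing more can be done
the job is handed in; nothing more can be done
```

The job is done and handed in: all three balls are in the left tray. `close_job()` gives no verdict, so this rests on my own checks. The clock read 7.1 s at the last printout, and the hand-in came shortly after, well inside the 35 s limit.

- **Gate:** it started at +0.34 (left end up). I pressed the left pad down with the closed fingertips until it rocked fully over. The right pad now sits at about 0.185–0.188 m and the left at about 0.135 m. The stop was still closed at that point.
- **Stop slide:** I pushed the tab left until it met its end stop, with about 25 N at the tool. The tab had moved about 45 mm.
- **Balls:** all three lie 36–40–43 mm from the left tray's middle, with their tops just under 0.05 m. They moved less than about 1 mm over the last 1.3 s.
- **Surroundings:** the arm is clear of everything. The tubes, jar and beaker looked undisturbed in the last pictures. The bottle and marker were outside those crops, so I did not recheck them, though the arm did not go near the bottle. It crossed the right side at the start with the fingertips over 0.22 m up.

No check failed or disagreed.

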